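# Load the copper dishes onto their firing trivets

### The job

Get the four copper dishes ready for the enamelling kiln: set each one, open side up, on the trivet that fits it - the two round bowls on the three-armed trivets and the two square trays on the four-armed ones with their corners over the arms, larger on larger and smaller on smaller - so that each sits level and centred down on the arms. Leave the bangle and the sifter where they are.

Things in the scene. Friction and masses are not known exactly. Their poses are not given: they have to be found in the camera images.
- bowl_large_mid (a point): Middle of the larger of two round copper bowls, on its axis, half-way up. 27 mm high, 68 mm across the rim, 40 mm across the flat foot; the top 7 mm of the wall is upright (grip there), below it tapers to the foot; wall 2 mm. Stands open side up on the bench in the row nearer the robot. Seated on the larger three-armed trivet, its middle is 39.5 mm above the bench.
- bowl_small_mid (a point): Middle of the smaller of two round copper bowls, on its axis, half-way up. 22 mm high, 46 mm across the rim, 22 mm across the flat foot; the top 7 mm of the wall is upright (grip there), below it tapers to the foot; wall 2 mm. Stands open side up on the bench in the row nearer the robot. Seated on the smaller three-armed trivet, its middle is 37 mm above the bench.
- tray_large_mid (a point): Middle of the larger of two square copper trays, half-way up; x and y along its sides. 64 x 64 mm outside, 25 mm high, upright 2 mm walls, open side up. Stands on the bench in the row nearer the robot. Seated on the larger four-armed trivet (any quarter turn), its middle is 38.5 mm above the bench.
- tray_small_mid (a point): Middle of the smaller of two square copper trays, half-way up; x and y along its sides. 42 x 42 mm outside, 20 mm high, upright 2 mm walls, open side up. Stands on the bench in the row nearer the robot. Seated on the smaller four-armed trivet (any quarter turn), its middle is 36 mm above the bench.
- trivet3_large: The larger three-armed trivet, a star of 4 mm steel rod on a cream tile 96 x 96 x 12 mm, in the farther row; fixed. Origin: centre of the tile's underside, on the bench; x, y along its sides. Arms 0, 120, 240 degrees from x. Foot rests on the arms at height 26 mm; the arms' ends turn up to 33 mm, 29 mm from the centre, inside the bowl's rim.
- trivet3_small: The smaller three-armed trivet, a star of 4 mm steel rod on a cream tile 72 x 72 x 12 mm, in the farther row; fixed. Origin: centre of the tile's underside, on the bench; x, y along its sides. Arms 0, 120, 240 degrees from x. Foot rests on the arms at height 26 mm; the arms' ends turn up to 33 mm, 20 mm from the centre, inside the bowl's rim.
- trivet4_large: The larger four-armed trivet, a star of 4 mm steel rod on a cream tile 96 x 96 x 12 mm, in the farther row; fixed. Origin: centre of the tile's underside, on the bench; x, y along its sides. Arms on the tile's diagonals. Foot rests on the arms at height 26 mm; the arms' ends turn up to 33 mm, 54 mm from the centre, just beyond the tray's corners.
- trivet4_small: The smaller four-armed trivet, a star of 4 mm steel rod on a cream tile 72 x 72 x 12 mm, in the farther row; fixed. Origin: centre of the tile's underside, on the bench; x, y along its sides. Arms on the tile's diagonals. Foot rests on the arms at height 26 mm; the arms' ends turn up to 33 mm, 39 mm from the centre, just beyond the tray's corners.
- bangle_mid (a point): Middle of a loose copper bangle, a plain ring 66 mm across and 9 mm high, open right through, lying among the dishes in the nearer row. Not to be moved.
- sifter_mid (a point): Middle of the cup of a loose brass enamel sifter, half-way up: a straight cup 38 mm across and 24 mm high with a thin wire handle that reaches 87 mm from the cup's axis along its x (roughly away from the robot); it stands among the trivets in the farther row. Not to be moved.
Mind the look-alikes: they are no part of the job. Leave any pink look-alike of the part that bears tray_large_mid alone. What is shaped like the trivet3_large but black is not meant.

How it is judged (in metres and radians):
At the end, for the whole second after the job is handed in: Each dish rests open side up on its own trivet: centre within 9 mm of the trivet's, height within 4 mm of seated, level within 7 degrees, at rest; tray corners within 12 degrees of the arms; bangle and sifter within 20 mm of their starts (horizontal distance between bowl_large_mid and trivet3_large below 0.009 m and z of bowl_large_mid in the frame of trivet3_large between 0.0355 and 0.0435 m and angle between each of bowl_large_mid, bowl_small_mid, tray_large_mid, tray_small_mid's own z axis and vertical below 0.12 rad and linear speed of each of bowl_large, bowl_small, tray_large, tray_small below 0.02 m/s and horizontal distance between bowl_small_mid and trivet3_small below 0.009 m and z of bowl_small_mid in the frame of trivet3_small between 0.033 and 0.041 m and horizontal distance between tray_large_mid and trivet4_large below 0.009 m and z of tray_large_mid in the frame of trivet4_large between 0.0345 and 0.0425 m and (angle between the x axis of tray_large_mid and the x axis of trivet4_large, either way round below 0.22 rad or angle between the x axis of tray_large_mid and the y axis of trivet4_large, either way round below 0.22 rad) and horizontal distance between tray_small_mid and trivet4_small below 0.009 m and z of tray_small_mid in the frame of trivet4_small between 0.032 and 0.04 m and (angle between the x axis of tray_small_mid and the x axis of trivet4_small, either way round below 0.22 rad or angle between the x axis of tray_small_mid and the y axis of trivet4_small, either way round below 0.22 rad) and distance of each of bangle_mid, sifter_mid from where it was at the start of the episode below 0.02 m); the robot touches nothing.
It fails at once if the bangle is pushed or carried more than 20 mm (distance of bangle_mid from where it was at the start of the episode above 0.02 m).
It fails at once if the sifter is pushed or carried more than 20 mm (distance of sifter_mid from where it was at the start of the episode above 0.02 m).
It also fails if it takes over 109 s, if anything falls off the work surface, if the arm or the gripper's body presses on something with over 40 N, if the wrist force passes 120 N, or if a joint passes its speed limit or range.

### The arm

A 6-joint arm with a two-finger parallel gripper is mounted at the origin on the work surface. World frame = base frame: x ahead of the robot, y to its left, z up, the work surface at z = 0. Lengths are in mm, angles in rad, forces in N, time in s.
With the tool pointing down it reaches from about 400 to 925 mm from the base axis. Payload 12.5 kg.
Tool frame: the origin (TCP) lies where the fingers leave the gripper's body, on its centre line; the fingertips stand 78 mm ahead of it and the grasp point (between the pads) lies 59 mm ahead of it; z points along the fingers, y is the direction in which the jaws open and shut (so a half turn about z gives the same grasp; the last joint's range is limited). The gripper opens to 95 mm and grips with 3 to 60 N. Pads are 20 mm wide; open, the fingers measure 119 mm over their backs; the gripper's body (75 mm by 180 mm) begins 59 mm behind the grasp point.
Start: joints at [1.093, 0.491, 1.559, -0, 1.092, -0.106], TCP at [227.04, 582.315, 292.261] pointing down, gripper open.
Joint ranges: [-3.1, 3.1], [-0.84, 2.19], [0.05, 2.79], [-1.13, 4.28], [0.06, 2.93], [-2.69, 2.69]. Speed limits (rad/s): [2.22, 2.22, 2.79, 3.14, 3.14, 3.14].

### API

Orientations are given as [roll, pitch, yaw] about the fixed x, y, z axes, in that order (R = Rz(yaw) Ry(pitch) Rx(roll)).
In Python, from cell import env, viewer, ticket, search_frame gives the robot as it stands.
- The arm moves only by the shell command python3 -m inch 'ROWS'. ROWS is a JSON object of lists of equal length, an entry for each row: "hand": the opening, from 0 (shut) to 1 (fully open); "delta_pos": the shift along the tool's x, y, z in cm, a list of three; "turn": the turn about the tool's z in rad. A call has 1 to 20 rows; each row shifts and turns the commanded pose from where the row before left it, along the tool's axes as they then stand; what a row does not reach is not made up. A row lasts 1/10 s, in which the tool goes at most 50 mm and 8.59 degrees, less where a joint would pass 70% of its speed; a pose out of reach is approached as far as the arm can. A call is refused whole if a number of a shift passes 5 or a number of a turn 0.15, either way. A call with a gripper value outside its range is refused whole. The fingers move at their own pace and stop on an object; the grip force is fixed at half the most. Time passes only in rows, so rows that do not move let the fingers close. It gives the time, the measured TCP pose, the force and the opening at its end, in the units of the state.
- env.state(): the state, without advancing time (a new reading comes with each control period).
- viewer.read_camera(name): name is "scene" or "top" or "wrist"; returns (picture, depth): 420x560x3 uint8, blue, green, red; 420x560 float32, mm along the optical axis (not along the pixel's ray), 0 where there is no reading.
- viewer.get_calibration(name): a dict with "fx", "fy", "cx", "cy" (pixels), "T" (4x4, takes a point from camera to world coordinates). Camera axes: x right, y down, z forward; pixel columns grow to the right and rows downward; lengths in mm; the calibration is good to about 2 mm. A picture is of the moment at which its call begins: read the wrist's pose just before it. get_calibration takes no time and is no camera call; for the wrist camera it gives the pose at the moment of the call.
- ticket.job_done(): hands the job in, once; it reports no verdict.
Trained networks look in the newest picture that a camera, given by its name, has taken for a name from the list of things; names that differ only in an ending like _2 or _b are one class to them, and where a whole thing is asked for, a point or a joint stands for the part that bears it (a point fixed in the world has none). Each returns a list of dicts, best first, with "p" (0 to 1); they miss things now and then, are a little off and sometimes report something else, mostly with a low value. They report only what shows in the picture. A call takes as long as a camera call. They do not tell look-alikes from the thing itself.
- search_frame(camera, label): "centre" ([column, row] in pixels, amid what is visible of it).
The state is a dict: "t": time; "joints": joint angles; "qvel": joint speeds; "tau": joint torques, N m; "eef_pos": TCP position; "tcp_rot": TCP orientation; "ft_force": force on the tool from outside, world axes, zero at the start; "moment": the same for the moment, N m; "opening": opening from 0.0 (shut) to 1.0 (fully open).
Only numpy, scipy, OpenCV 4.12 (cv2) and the standard library are available. Lean on these libraries where they do the work, as an engineer would, in place of code of your own. Each camera call takes 0.05 s, during which the arm holds its last target.

## Working session

There is one attempt and no reset: what is moved stays moved. The work goes in short steps, Python scripts to look and compute and a shell command to move; the robot and the scene stay as the last step left them, time stands still between calls to the robot, and variables do not carry over. Pictures are saved under pics/ and viewed, and the job is handed in when it is done.

```bash
ls; mkdir -p pics; cat > h.py <<'E'
import numpy as np, cv2
from cell import env, viewer, ticket, search_frame
def grab(cam,fn=None):
    im,d=viewer.read_camera(cam); c=viewer.get_calibration(cam)
    if fn: cv2.imwrite('pics/'+fn,im)
    return im,d,c
def px2w(c,d,u,v,z=None):
    T=np.array(c['T']); r=np.array([(u-c['cx'])/c['fx'],(v-c['cy'])/c['fy'],1.])
    if z is None: return T[:3,:3]@(r*d)+T[:3,3]
    w=T[:3,:3]@r; return T[:3,3]+w*(z-T[2,3])/w[2]
def cloud(c,d):
    T=np.array(c['T']); v,u=np.mgrid[:d.shape[0],:d.shape[1]]
    P=np.stack([(u-c['cx'])/c['fx']*d,(v-c['cy'])/c['fy']*d,d],-1)
    return P@T[:3,:3].T+T[:3,3]
E
python3 - <<'E'
from h import *
print(env.state())
for n in('top','scene'):
    im,d,c=grab(n,n+'0.png'); print(n,c)
    np.savez(n+'0.npz',im=im,d=d,T=c['T'])
    for l in ['bowl_large_mid','bowl_small_mid','tray_large_mid','tray_small_mid','trivet3_large','trivet3_small','trivet4_large','trivet4_small','bangle_mid','sifter_mid']:
        if n=='top':
            for q in search_frame(n,l): print(l,q['centre'],round(q['p'],2))
E
```

```text
pics
{'t': 0.0, 'joints': array([ 1.09341820e+00,  4.91555619e-01,  1.55947714e+00, -9.27230582e-06,
        1.09171023e+00, -1.05579882e-01]), 'qvel': array([ 0.00161289, -0.00015753,  0.00129946, -0.00025988, -0.00039962,
       -0.00017337]), 'tau': array([-3.35544501e-03, -6.12639642e+01, -2.58193302e+01,  6.92296098e-02,
        4.81496856e-02, -5.09738982e-05]), 'eef_pos': array([226.94624532, 582.15579752, 291.65461512]), 'tcp_rot': array([-3.14044785e+00, -1.13049762e-04,  2.76979862e+00]), 'ft_force': array([-0.56361867, -0.27330042,  0.9824328 ]), 'moment': array([-0.05630488, -0.00247635,  0.02661083]), 'opening': 0.9973656782742779}
top {'fx': 533.0461318560319, 'fy': 533.0461318560319, 'cx': 281.2172832751005, 'cy': 198.47353984467648, 'T': array([[ 1.78856926e-02, -9.89677975e-01,  1.42188636e-01,
         3.16130257e+02],
       [-9.99814360e-01, -1.66842475e-02,  9.63747941e-03,
         5.03575038e+01],
       [-7.16569071e-03, -1.42334613e-01, -9.89792661e-01,
         1.21132617e+03],
       [ 0.00000000e+00,  0.00000000e+00,  0.00000000e+00,
         1.00000000e+0
[... 272 characters left out ...]
137.8] 0.8
trivet3_large [104.2, 252.4] 0.64
trivet3_small [312.3, 146.4] 0.91
trivet3_small [175.7, 138.1] 0.67
trivet4_large [234.6, 149.2] 0.91
trivet4_small [387.8, 142.2] 0.57
bangle_mid [231.6, 196.2] 0.53
sifter_mid [449.6, 156.8] 0.79
scene {'fx': 428.59761362421347, 'fy': 428.59761362421347, 'cx': 270.26440725402216, 'cy': 211.12979666291912, 'T': array([[-2.33631476e-01,  5.90486323e-01, -7.72490929e-01,
         1.21671892e+03],
       [ 9.72299379e-01,  1.47671212e-01, -1.81182591e-01,
         2.40480461e+02],
       [ 7.08883034e-03, -7.93422407e-01, -6.08630128e-01,
         6.17559957e+02],
       [ 0.00000000e+00,  0.00000000e+00,  0.00000000e+00,
         1.00000000e+00]])}
```

View pics/top0.png

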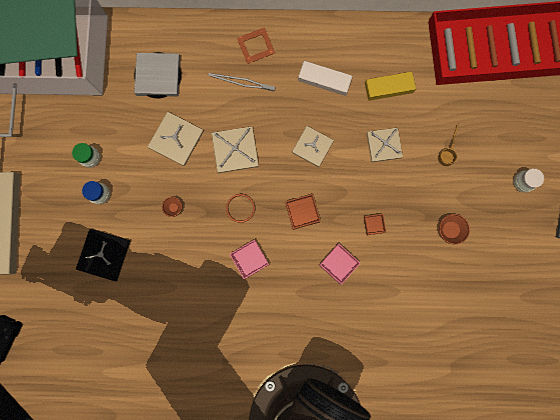

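View pics/scene0.png

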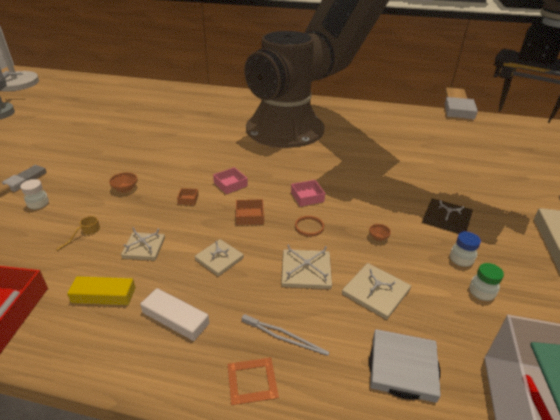

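```bash
python3 - <<'E'
import cv2,numpy as np
z=np.load('top0.npz');im=z['im']
cv2.imwrite('pics/top0a.png',cv2.resize(im[90:300,70:280],None,fx=2.85,fy=2.85,interpolation=cv2.INTER_CUBIC))
cv2.imwrite('pics/top0b.png',cv2.resize(im[90:300,270:510],None,fx=2.85,fy=2.85,interpolation=cv2.INTER_CUBIC))
E
```

```text
(no output)
```

View pics/top0a.png

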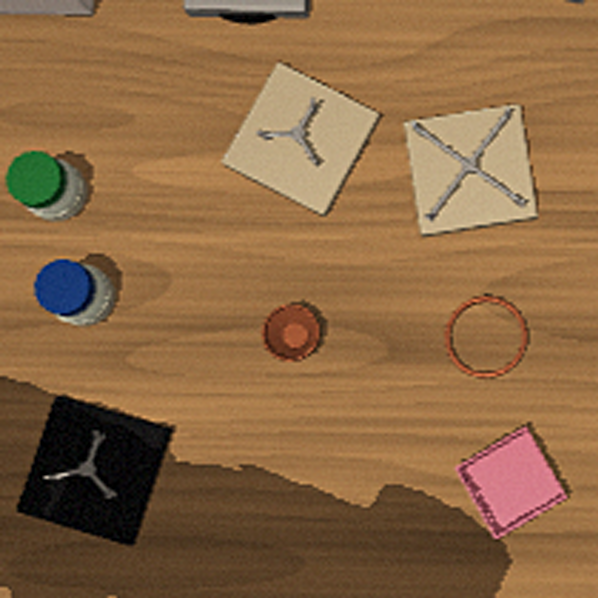

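View pics/top0b.png

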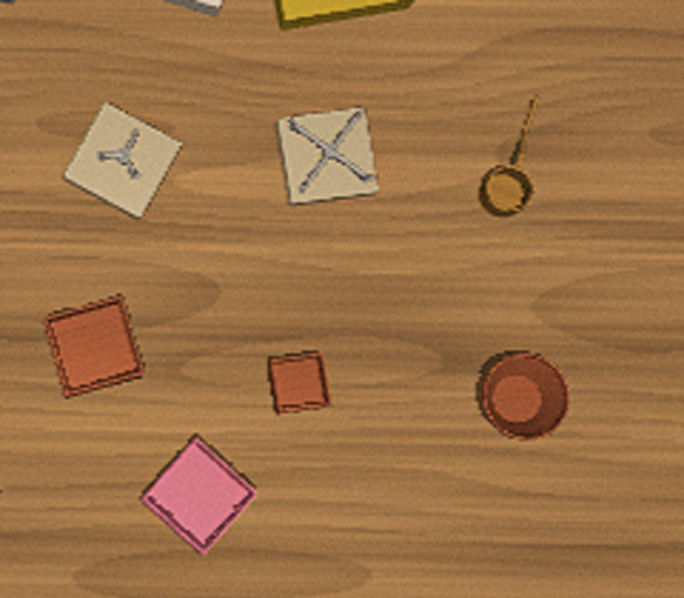

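Candidates in the top picture:
- **tray_large**: copper at (302,211). The ones at (248,259) and (339,263) are pink look-alikes.
- **trivet3_large**: cream at (176,138). The one at (104,252) is black, so it is not meant.
- **trivet3_small**: (313,146), with the smaller tile.

Both crops above confirm these picks. Next I measure.

```bash
cat > meas.py <<'E'
from h import *
def seg(im,kind):
    hsv=cv2.cvtColor(im,cv2.COLOR_BGR2HSV); return hsv
def warp(im,c,z,x0,x1,y0,y1,s=0.5):
    # ortho image at plane z; rows: x from x1 down, cols: y from y1 down ; s mm/px
    H=int((x1-x0)/s);W=int((y1-y0)/s)
    r,q=np.mgrid[:H,:W].astype(np.float32); X=x1-r*s;Y=y1-q*s
    T=np.linalg.inv(np.array(c['T'])); P=np.stack([X,Y,np.full_like(X,z)],-1)@T[:3,:3].T+T[:3,3]
    u=P[...,0]/P[...,2]*c['fx']+c['cx'];v=P[...,1]/P[...,2]*c['fy']+c['cy']
    return cv2.remap(im,u.astype(np.float32),v.astype(np.float32),cv2.INTER_LINEAR)
E
python3 - <<'E'
from meas import *
z=np.load('top0.npz');im=z['im'];d=z['d'];c=viewer.get_calibration('top')
C=cloud(c,d)
print('bench z',[round(float(C[v,u,2]),1) for u,v in[(270,300),(420,180),(270,175),(480,260)]])
for n,u,v,h in [('bowl_large',453,228,27),('bowl_small',173,207,22),('tray_large',302,211,25),('tray_small',374,224,20),('trivet3_large',176,138,12),('trivet3_small',313,146,12),('trivet4_large',235,149,12),('trivet4_small',385,144,12),('bangle',240,208,9),('sifter',447,157,24)]:
    p=px2w(c,None,u,v,h);x,y=p[:2]
    W=warp(im,c,h,x-80,x+80,y-80,y+80)
    hsv=cv2.cvtColor(W,cv2.COLOR_BGR2HSV)
    cc=hsv[160,160]; print(n,p.round(0),'hsv',cc, 'bench',hsv[20,20])
    cv2.imwrite(f'pics/w_{n}.png',W)
E
python3 - <<'E'
import cv2,numpy as np
N=['bowl_large','bowl_small','tray_large','tray_small','trivet3_large','trivet3_small','trivet4_large','trivet4_small']
I=[cv2.resize(cv2.imread(f'pics/w_{n}.png'),(200,200)) for n in N]
cv2.imwrite('pics/mont.png',np.vstack([np.hstack(I[:4]),np.hstack(I[4:])]))
E
```

```text
bench z [2.5, -4.8, -5.2, -3.8]
bowl_large [ 426. -321.   27.] hsv [ 10 171 158] bench [ 14 144 147]
bowl_small [463. 305.  22.] hsv [  9 174 167] bench [ 15 143 160]
tray_large [459.  15.  25.] hsv [ 10 172 175] bench [ 15 144 166]
tray_small [ 433. -147.   20.] hsv [  9 170 171] bench [ 15 142 145]
trivet3_large [626. 308.  12.] hsv [17 62 95] bench [ 15 140 138]
trivet3_small [612.  -9.  12.] hsv [ 17  27 167] bench [ 15 139 163]
trivet4_large [602. 171.  12.] hsv [ 17  25 164] bench [ 14 141 161]
trivet4_small [ 619. -175.   12.] hsv [ 14  29 165] bench [ 15 141 148]
bangle [465. 155.   9.] hsv [ 15 137 151] bench [ 15 142 167]
sifter [ 588. -313.   24.] hsv [ 17 175 156] bench [ 15 143 153]
```

View pics/mont.png

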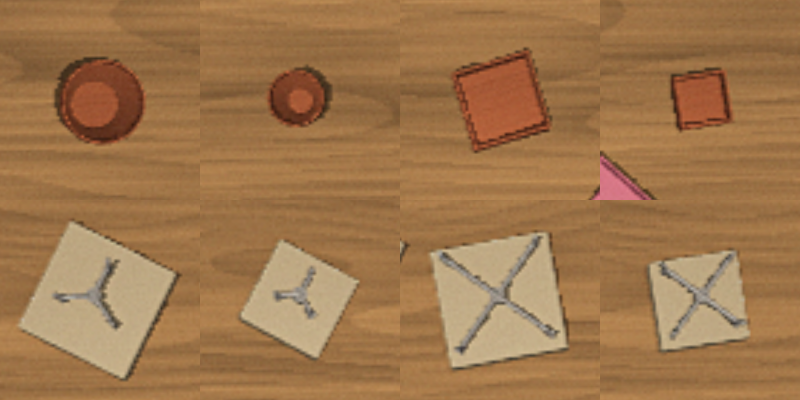

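```bash
cat >> meas.py <<'E'
OBJ={'bowl_large':(426,-321,27),'bowl_small':(463,305,22),'tray_large':(459,15,25),'tray_small':(433,-147,20),'trivet3_large':(626,308,12),'trivet3_small':(612,-9,12),'trivet4_large':(602,171,12),'trivet4_small':(619,-175,12)}
def measure(im,c,n,x=None,y=None,h=None,s=0.5,verbose=True):
    a,b,hh=OBJ[n]; x=a if x is None else x; y=b if y is None else y; h=hh if h is None else h
    W=warp(im,c,h,x-70,x+70,y-70,y+70,s); hsv=cv2.cvtColor(W,cv2.COLOR_BGR2HSV).astype(int)
    if 'trivet' in n: m=(hsv[...,1]<85)&(hsv[...,2]>90)
    else:
        B=W.astype(int); m=((B[...,2]-B[...,1])*1.0/np.maximum(B[...,2],20)>0.42)
    m=cv2.morphologyEx(m.astype(np.uint8),cv2.MORPH_CLOSE,np.ones((9,9)));m=cv2.morphologyEx(m,cv2.MORPH_OPEN,np.ones((5,5)))
    k,L,st,ce=cv2.connectedComponentsWithStats(m)
    o=W.shape[0]/2; best=min(range(1,k),key=lambda i:np.hypot(*(ce[i]-o)) if st[i,4]*s*s>300 else 1e9)
    ct=max(cv2.findContours((L==best).astype(np.uint8),cv2.RETR_EXTERNAL,cv2.CHAIN_APPROX_NONE)[0],key=len)
    hull=cv2.convexHull(ct)
    if 'bowl' in n: (cx,cy),(A,Bq),an=cv2.fitEllipse(hull if len(hull)>20 else ct)
    else: (cx,cy),(A,Bq),an=cv2.minAreaRect(ct)
    # px dir angle an: image (col,row) dir (cos,sin) -> world dx=-sin*, dy=-cos*
    yaw=np.degrees(np.arctan2(-np.cos(np.radians(an)),-np.sin(np.radians(an))))%90
    r=(x+70-cy*s,y+70-cx*s,A*s,Bq*s,yaw)
    cv2.drawContours(W,[ct],-1,(255,0,0),1)
    return r,W
E
python3 - <<'E'
from meas import *
z=np.load('top0.npz');im=z['im'];c=viewer.get_calibration('top')
Ws=[]
for n in OBJ:
    r,W=measure(im,c,n); print(n,np.round(r,1)); Ws.append(cv2.resize(W,(200,200)))
cv2.imwrite('pics/mont2.png',np.vstack([np.hstack(Ws[:4]),np.hstack(Ws[4:])]))
E
```

```text
bowl_large [ 425.2 -322.4   67.1   68.3   22.2]
bowl_small [465.1 308.4  45.   45.5  87.8]
tray_large [458.5  14.1  65.9  65.2  16.8]
tray_small [ 433.5 -148.1   43.3   44.1    9. ]
trivet3_large [625.7 310.2  96.1  95.4  63.7]
trivet3_small [612.5  -7.6  70.9  72.6  61.8]
trivet4_large [602.  171.2  96.4  94.9  10.4]
trivet4_small [ 618.8 -173.4   71.8   72.5    9. ]
```

View pics/mont2.png

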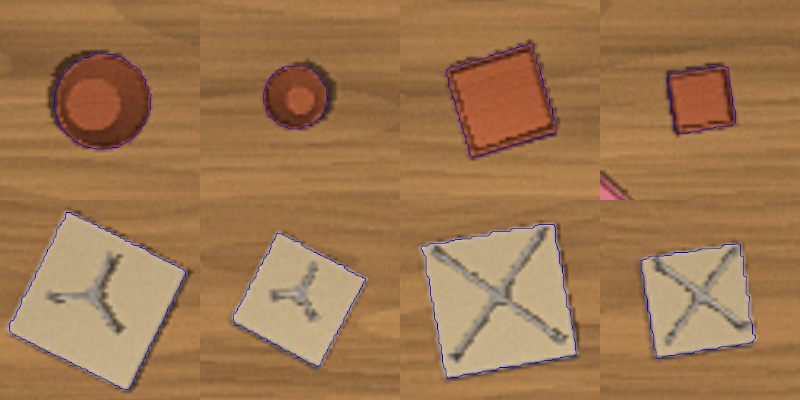

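```bash
cat > go.py <<'E'
import sys
from h import *
def go(x,y,z,yawdeg):
    s=env.state(); p=s['eef_pos']; yw=s['tcp_rot'][2]; t=np.radians(yawdeg)
    e=(t-yw+np.pi)%(2*np.pi)-np.pi; d=np.array([x,y,z])-p
    cs,sn=np.cos(t),np.sin(t)
    print('t',round(s['t'],2),'pos',p.round(1),'rpy',np.degrees(s['tcp_rot']).round(1),'open',round(s['opening'],3),'F',s['ft_force'].round(1))
    print('turn',round(-e,3),'then tool dx,dy,dz cm',np.round([(cs*d[0]+sn*d[1])/10,(sn*d[0]-cs*d[1])/10,-d[2]/10],2))
if __name__=='__main__': go(*map(float,sys.argv[1:5]))
E
python3 -m inch '{"hand":[1,1,1,1,1],"delta_pos":[[0,0,0],[0,0,0],[0,0,0],[0,0,0],[0,0,0]],"turn":[-0.133,-0.133,-0.133,-0.133,-0.133]}'
python3 go.py 458.5 14.1 230 196.8
```

```text
t: 1.1
eef_pos: [227.0, 582.3, 292.3]
tcp_rot: [3.142, 0.0, -2.843]
ft_force: [0.6, 0.5, 0.8]
opening: 0.998
t 1.1 pos [227.  582.3 292.3] rpy [ 180.     0.  -162.9] open 0.998 F [0.6 0.5 0.8]
turn 0.005 then tool dx,dy,dz cm [ -5.74 -61.09   6.23]
```

```bash
python3 -m inch '{"hand":[1,1,1,1,1,1,1,1,1,1,1,1,1,1,1,1,1,1,1,1],"delta_pos":[[-0.3,-3.2,0.33],[-0.3,-3.2,0.33],[-0.3,-3.2,0.33],[-0.3,-3.2,0.33],[-0.3,-3.2,0.33],[-0.3,-3.2,0.33],[-0.3,-3.2,0.33],[-0.3,-3.2,0.33],[-0.3,-3.2,0.33],[-0.3,-3.2,0.33],[-0.3,-3.2,0.33],[-0.3,-3.2,0.33],[-0.3,-3.2,0.33],[-0.3,-3.2,0.33],[-0.3,-3.2,0.33],[-0.3,-3.2,0.33],[-0.3,-3.2,0.33],[-0.3,-3.2,0.33],[-0.3,-3.2,0.33],[0,0,0]],"turn":[0,0,0,0,0,0,0,0,0,0,0,0,0,0,0,0,0,0,0,0]}'
python3 go.py 458.5 14.1 102 196.8
python3 - <<'E'
from meas import *
im,d,c=grab('wrist','wr1.png')
print(np.round(c['T'],2),c['fx'])
r,W=measure(im,c,'tray_large'); print(np.round(r,1)); cv2.imwrite('pics/wr1w.png',W)
E
```

```text
t: 3.1
eef_pos: [458.6, 14.2, 229.3]
tcp_rot: [-3.141, 0.001, -2.851]
ft_force: [0.3, -0.1, -0.1]
opening: 1.001
t 3.1 pos [458.6  14.2 229.3] rpy [-180.     0.  -163.4] open 1.001 F [ 0.3 -0.1 -0.1]
turn -0.003 then tool dx,dy,dz cm [ 1.000e-02 -1.000e-02  1.273e+01]
[[-2.9000e-01  9.3000e-01  2.5000e-01  3.8986e+02]
 [ 9.6000e-01  2.8000e-01  7.0000e-02 -4.4900e+00]
 [ 0.0000e+00  2.6000e-01 -9.7000e-01  3.2128e+02]
 [ 0.0000e+00  0.0000e+00  0.0000e+00  1.0000e+00]] 374.61113485865286Traceback (most recent call last):
  File "<stdin>", line 4, in <module>
  File "meas.py", line 20, in measure
    o=W.shape[0]/2; best=min(range(1,k),key=lambda i:np.hypot(*(ce[i]-o)) if st[i,4]*s*s>300 else 1e9)
                         ~~~^^^^^^^^^^^^^^^^^^^^^^^^^^^^^^^^^^^^^^^^^^^^^^^^^^^^^^^^^^^^^^^^^^^^^^^^^^
ValueError: min() iterable argument is empty
```

View pics/wr1.png

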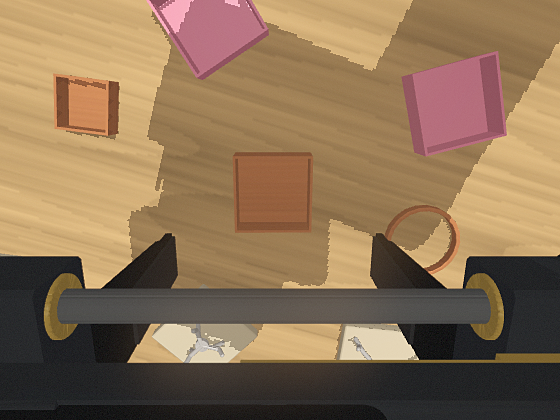

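```bash
python3 - <<'E'
import cv2,numpy as np
im=cv2.imread('pics/wr1.png').astype(float)
for u,v in [(260,190),(235,190),(308,190),(320,190),(330,190),(270,110),(80,95),(40,150),(420,238)]:
    b=im[v,u]; print((u,v),b,round((b[2]-b[1])/b[2],2))
E
sed -i 's/>0.42)/>thr)/; s/verbose=True/thr=0.42/' meas.py
python3 - <<'E'
from meas import *
im=cv2.imread('pics/wr1.png');c=viewer.get_calibration('wrist')
for thr in(.33,.36,.39):
    r,W=measure(im,c,'tray_large',thr=thr); print(np.round(r,1)); cv2.imwrite('pics/wr1w.png',W)
    r,W=measure(im,c,'tray_small',thr=thr); print(np.round(r,1))
E
```

```text
(260, 190) [ 61.  96. 151.] 0.36
(235, 190) [ 65. 100. 157.] 0.36
(308, 190) [ 50.  77. 120.] 0.36
(320, 190) [ 77. 117. 148.] 0.21
(330, 190) [ 82. 119. 149.] 0.2
(270, 110) [ 93. 137. 169.] 0.19
(80, 95) [ 96. 144. 212.] 0.32
(40, 150) [113. 167. 201.] 0.17
(420, 238) [ 79. 118. 148.] 0.2
[457.7  15.2  66.7  63.6  16.9]
[ 433.4 -143.7   41.3   49.4    9.3]
[457.7  15.1  65.5  63.   16.7]
[ 436.1 -159.5   38.2   14.5    9.6]Traceback (most recent call last):
  File "<stdin>", line 4, in <module>
  File "meas.py", line 20, in measure
    o=W.shape[0]/2; best=min(range(1,k),key=lambda i:np.hypot(*(ce[i]-o)) if st[i,4]*s*s>300 else 1e9)
                         ~~~^^^^^^^^^^^^^^^^^^^^^^^^^^^^^^^^^^^^^^^^^^^^^^^^^^^^^^^^^^^^^^^^^^^^^^^^^^
ValueError: min() iterable argument is empty
```

View pics/wr1w.png

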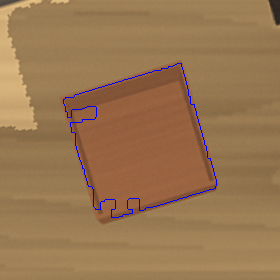

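The wrist picture agrees with the top one within about 1 mm. It shows the copper tray at (273,192), the pink ones at (210,35) and (455,105), and the bangle at (422,238). I'll descend and grip.

```bash
python3 -m inch '{"hand":[1,1,1,1,1,1,1,1,0,0,0,0,0,0,0,0],"delta_pos":[[0,0,2.7],[0,0,2.7],[0,0,2.7],[0,0,2.7],[0,0,2.7],[0,0,0.7],[0,0,0.6],[0,0,0],[0,0,0],[0,0,0],[0,0,0],[0,0,0],[0,0,0],[0,0,0],[0,0,0],[0,0,0]],"turn":[0,0,0,0,0,0,0,0,0,0,0,0,0,0,0,0]}'
python3 go.py 602 171.2 160 190.4
```

```text
t: 4.75
eef_pos: [457.5, 16.7, 81.9]
tcp_rot: [-3.141, 0.001, -2.848]
ft_force: [-0.0, 0.4, 5.4]
opening: 0.671
t 4.75 pos [457.5  16.7  81.9] rpy [-180.     0.  -163.2] open 0.671 F [-0.   0.4  5.4]
turn 0.112 then tool dx,dy,dz cm [-17.    12.59  -7.81]
```

```bash
python3 -m inch '{"hand":[0,0,0,0,0],"delta_pos":[[0,0,-1],[0,0,-2],[0,0,-2.5],[0,0,-2.5],[0,0,0]],"turn":[0,0,0,0.112,0]}'
python3 go.py 602 171.2 160 190.4
```

```text
t: 5.25
eef_pos: [458.0, 16.7, 164.3]
tcp_rot: [-3.14, 0.004, -2.963]
ft_force: [1.3, -0.2, -0.7]
opening: 0.674
t 5.25 pos [458.   16.7 164.3] rpy [-179.9    0.2 -169.8] open 0.674 F [ 1.3 -0.2 -0.7]
turn -0.003 then tool dx,dy,dz cm [-16.95  12.59   0.43]
```

```bash
python3 -m inch '{"hand":[0,0,0,0,0,0,0,0,0,0],"delta_pos":[[-2.12,1.57,0],[-2.12,1.57,0],[-2.12,1.57,0],[-2.12,1.57,0],[-2.12,1.57,0],[-2.12,1.57,0],[-2.12,1.57,0],[-2.12,1.57,0],[0,0,0],[0,0,0]],"turn":[0,0,0,0,0,0,0,0,0,0]}'
python3 go.py 602 171.2 107.5 190.4
python3 - <<'E'
from meas import *
im,d,c=grab('wrist','wr2.png')
r,W=measure(im,c,'trivet4_large'); print(np.round(r,1)); cv2.imwrite('pics/wr2w.png',W)
r,W=measure(im,c,'tray_large',x=602,y=171.2,h=env.state()['eef_pos'][2]-81.9+25,thr=.28); print(np.round(r,1)); cv2.imwrite('pics/wr2v.png',W)
E
```

```text
t: 6.25
eef_pos: [600.9, 170.9, 160.5]
tcp_rot: [3.142, -0.002, -2.958]
ft_force: [0.2, 0.5, -1.2]
opening: 0.67
t 6.25 pos [600.9 170.9 160.5] rpy [ 1.800e+02 -1.000e-01 -1.695e+02] open 0.67 F [ 0.2  0.5 -1.2]
turn 0.002 then tool dx,dy,dz cm [-0.11  0.01  5.3 ]
[571.  165.9  32.2  95.2  10.3]
[586.  171.2  43.2  75.   10.4]
```

View pics/wr2.png

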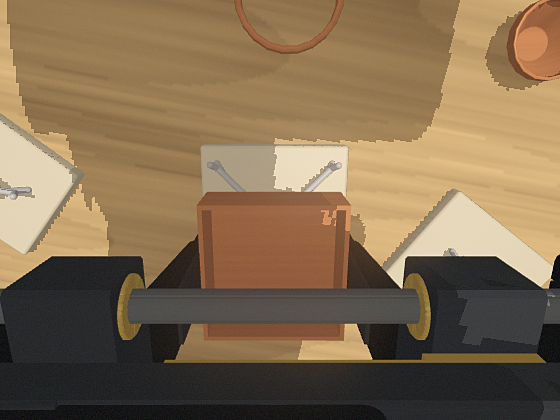

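View pics/wr2v.png

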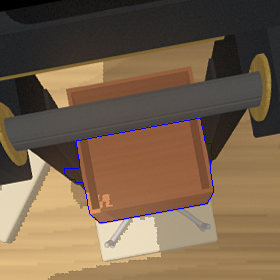

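```bash
python3 -m inch '{"hand":[0,0,0,0,0,0,0],"delta_pos":[[-0.12,0,1.5],[0,0,1.5],[0,0,0.8],[0,0,0.6],[0,0,0.4],[0,0,0.3],[0,0,0]],"turn":[0,0,0,0,0,0,0]}'
python3 go.py 602 171.2 107.5 190.4
```

```text
t: 7.0
eef_pos: [602.7, 171.1, 110.3]
tcp_rot: [3.142, -0.0, -2.96]
ft_force: [-0.8, -0.0, -0.3]
opening: 0.671
t 7.0 pos [602.7 171.1 110.3] rpy [ 180.    -0.  -169.6] open 0.671 F [-0.8 -0.  -0.3]
turn -0.0 then tool dx,dy,dz cm [0.06 0.02 0.28]
```

```bash
python3 -m inch '{"hand":[0,0,0.72,0.85,0.9,0.9,0.9,0.9,0.9],"delta_pos":[[0.06,0,0.25],[0,0,0],[0,0,0],[0,0,0],[0,0,0],[0,0,-2],[0,0,-3],[0,0,-4],[0,0,0]],"turn":[0,0,0,0,0,0,0,0,0]}'
python3 go.py 602 171.2 107.5 190.4
```

```text
t: 7.9
eef_pos: [603.6, 171.3, 203.0]
tcp_rot: [-3.142, 0.008, -2.96]
ft_force: [-0.3, 0.2, -0.0]
opening: 0.898
t 7.9 pos [603.6 171.3 203. ] rpy [-180.     0.4 -169.6] open 0.898 F [-0.3  0.2 -0. ]
turn -0.0 then tool dx,dy,dz cm [0.16 0.02 9.55]
```

```bash
python3 go.py 433.5 -148.1 203 189
```

```text
t 7.9 pos [603.6 171.3 203. ] rpy [-180.     0.4 -169.6] open 0.898 F [-0.3  0.2 -0. ]
turn 0.024 then tool dx,dy,dz cm [ 21.8  -28.88   0.  ]
```

```bash
python3 -m inch '{"hand":[0.9,0.9,0.9,0.9,0.9,0.9,0.9,0.9,0.9,0.9,0.9,0.9,0.9,0.9],"delta_pos":[[0,0,0],[1.82,-2.41,0],[1.82,-2.41,0],[1.82,-2.41,0],[1.82,-2.41,0],[1.82,-2.41,0],[1.82,-2.41,0],[1.82,-2.41,0],[1.82,-2.41,0],[1.82,-2.41,0],[1.82,-2.41,0],[1.82,-2.41,0],[1.82,-2.41,0],[0,0,0]],"turn":[0.024,0,0,0,0,0,0,0,0,0,0,0,0,0]}'
python3 go.py 433.5 -148.1 81 189
python3 - <<'E'
from meas import *
im,d,c=grab('wrist','wr3.png')
r,W=measure(im,c,'tray_small',thr=.28); print('tray_small wrist',np.round(r,1)); cv2.imwrite('pics/wr3w.png',W)
im,d,c=grab('top','top1.png')
r,W=measure(im,c,'tray_large',x=602,y=171,h=51); print('tray_large',np.round(r,1)); cv2.imwrite('pics/t1w.png',np.hstack([W,cv2.imread('pics/wr3w.png')]))
E
```

```text
t: 9.3
eef_pos: [430.2, -150.7, 197.0]
tcp_rot: [3.14, -0.002, -2.988]
ft_force: [0.3, -0.7, 0.5]
opening: 0.901
t 9.3 pos [ 430.2 -150.7  197. ] rpy [ 1.799e+02 -1.000e-01 -1.712e+02] open 0.901 F [ 0.3 -0.7  0.5]
turn -0.004 then tool dx,dy,dz cm [-0.37  0.21 11.6 ]
tray_small wrist [ 433.7 -148.6   46.1   42.2    9.6]
tray_large [600.  170.6  68.4  62.7  10.6]
```

View pics/t1w.png

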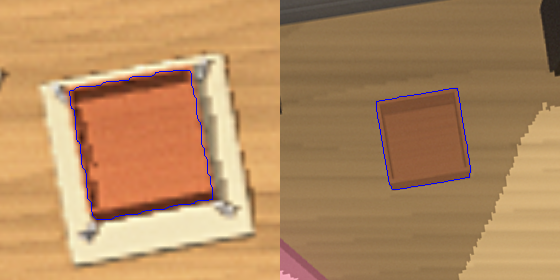

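View pics/top1.png

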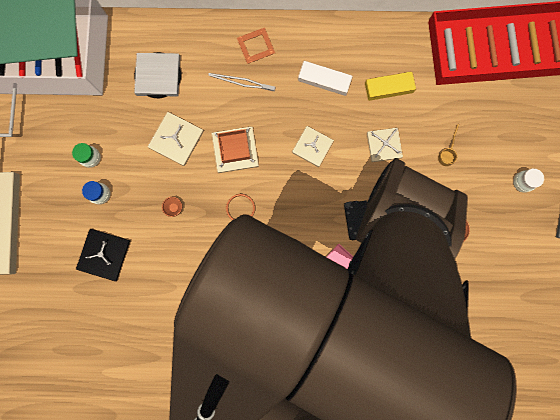

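The large tray sits centred and aligned: (236,146) in the top view, with all four arm ends visible outside its corners. Next is the small tray.

```bash
python3 go.py 433.6 -148.3 81 189; python3 -m inch '{"hand":[0.9,0.9,0.9,0.9],"delta_pos":[[-0.37,0.21,2],[0,0,2],[0,0,2],[0,0,0]],"turn":[0,0,0,0]}';python3 go.py 433.6 -148.3 81 189
```

```text
t 9.4 pos [ 431.3 -149.1  197.2] rpy [ 1.799e+02 -1.000e-01 -1.711e+02] open 0.898 F [-0.1  0.5 -0. ]
turn -0.002 then tool dx,dy,dz cm [-0.24  0.04 11.62]
t: 9.8
eef_pos: [434.6, -145.0, 135.9]
tcp_rot: [3.139, -0.004, -2.984]
ft_force: [0.3, -0.2, 0.1]
opening: 0.897
t 9.8 pos [ 434.6 -145.   135.9] rpy [ 179.8   -0.2 -171. ] open 0.897 F [ 0.3 -0.2  0.1]
turn 0.001 then tool dx,dy,dz cm [ 0.15 -0.32  5.49]
```

```bash
python3 -m inch '{"hand":[0.9,0.9,0.9,0.9],"delta_pos":[[0,0,0],[0,0,0],[0,0,0],[0,0,0]],"turn":[0,0,0,0]}';python3 go.py 433.6 -148.3 81 189
```

```text
t: 10.2
eef_pos: [435.2, -146.2, 138.6]
tcp_rot: [-3.141, 0.001, -2.984]
ft_force: [-0.3, -0.1, 0.6]
opening: 0.901
t 10.2 pos [ 435.2 -146.2  138.6] rpy [-1.80e+02  1.00e-01 -1.71e+02] open 0.901 F [-0.3 -0.1  0.6]
turn 0.0 then tool dx,dy,dz cm [ 0.19 -0.18  5.76]
```

```bash
python3 -m inch '{"hand":[0.9,0.9,0.9,0.9,0.9,0.9,0,0,0,0,0,0,0,0,0,0],"delta_pos":[[0.19,-0.18,2],[0,0,2],[0,0,1],[0,0,0.7],[0,0,0],[0,0,0],[0,0,0],[0,0,0],[0,0,0],[0,0,0],[0,0,0],[0,0,0],[0,0,0],[0,0,0],[0,0,0],[0,0,0]],"turn":[0,0,0,0,0,0,0,0,0,0,0,0,0,0,0,0]}';python3 go.py 618.8 -173.4 160 189
```

```text
t: 11.8
eef_pos: [433.4, -148.3, 81.0]
tcp_rot: [3.142, 0.0, -2.984]
ft_force: [0.3, 0.4, 1.6]
opening: 0.438
t 11.8 pos [ 433.4 -148.3   81. ] rpy [ 180.    0. -171.] open 0.438 F [0.3 0.4 1.6]
turn 0.0 then tool dx,dy,dz cm [-17.91  -5.38  -7.9 ]
```

```bash
python3 -m inch '{"hand":[0,0,0,0,0,0,0,0,0,0,0,0,0,0,0,0,0],"delta_pos":[[0,0,-1],[0,0,-2],[0,0,-2.5],[0,0,-2.4],[-1.99,-0.6,0],[-1.99,-0.6,0],[-1.99,-0.6,0],[-1.99,-0.6,0],[-1.99,-0.6,0],[-1.99,-0.6,0],[-1.99,-0.6,0],[-1.99,-0.6,0],[-1.99,-0.6,0],[0,0,0],[0,0,0],[0,0,0],[0,0,0]],"turn":[0,0,0,0,0,0,0,0,0,0,0,0,0,0,0,0,0]}';python3 go.py 618.8 -173.4 107 189
python3 - <<'E'
from meas import *
im,d,c=grab('wrist','wr4.png')
E
```

```text
t: 13.5
eef_pos: [618.1, -173.5, 160.3]
tcp_rot: [3.141, -0.0, -2.985]
ft_force: [0.3, -0.2, -0.2]
opening: 0.438
t 13.5 pos [ 618.1 -173.5  160.3] rpy [ 180.   -0. -171.] open 0.438 F [ 0.3 -0.2 -0.2]
turn -0.0 then tool dx,dy,dz cm [-0.07  0.    5.33]
```

View pics/wr4.png

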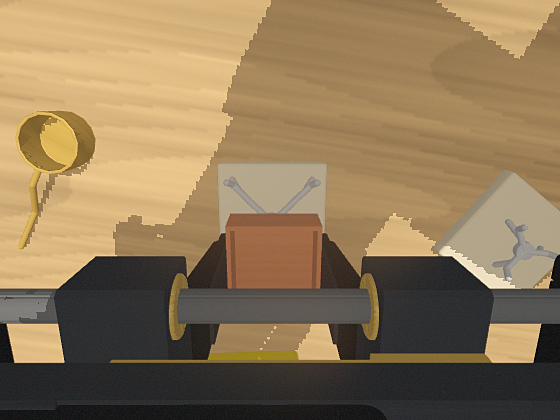

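The small tray is lined up over its tile, both centred near column 273. The sifter at (55,140) is well clear. I'll lower it.

```bash
python3 -m inch '{"hand":[0,0,0,0,0,0,0,0,0],"delta_pos":[[-0.07,0,1.5],[0,0,1.5],[0,0,0.8],[0,0,0.6],[0,0,0.4],[0,0,0.3],[0,0,0.2],[0,0,0],[0,0,0]],"turn":[0,0,0,0,0,0,0,0,0]}';python3 go.py 618.8 -173.4 107 189
```

```text
t: 14.45
eef_pos: [619.6, -173.5, 107.3]
tcp_rot: [-3.141, 0.001, -2.984]
ft_force: [-0.1, -0.0, 0.1]
opening: 0.441
t 14.45 pos [ 619.6 -173.5  107.3] rpy [-180.    0. -171.] open 0.441 F [-0.1 -0.   0.1]
turn 0.0 then tool dx,dy,dz cm [0.07 0.02 0.03]
```

Next is the large bowl at (425,-322). I release, rise and go there.

```bash
python3 -m inch '{"hand":[0,0,0.48,0.6,0.65,0.65,0.65,0.65,0.65,0.65,0.65],"delta_pos":[[0.05,0,0.05],[0,0,0],[0,0,0],[0,0,0],[0,0,0],[0,0,-2],[0,0,-3],[0,0,-4],[0,0,0],[0,0,0],[0,0,0]],"turn":[0,0,0,0,0,0,0,0,0,0,0]}'
python3 go.py 425.3 -322.4 200 189
```

```text
t: 15.55
eef_pos: [618.5, -173.4, 195.3]
tcp_rot: [3.141, -0.002, -2.984]
ft_force: [-0.6, 0.0, -0.3]
opening: 0.65
t 15.55 pos [ 618.5 -173.4  195.3] rpy [ 1.799e+02 -1.000e-01 -1.710e+02] open 0.65 F [-0.6  0.  -0.3]
turn 0.0 then tool dx,dy,dz cm [ 21.41 -11.69  -0.47]
```

```bash
python3 -m inch '{"hand":[1,1,1,1,1,1,1,1,1,1,1,1,1,1],"delta_pos":[[2.14,-1.17,0],[2.14,-1.17,0],[2.14,-1.17,0],[2.14,-1.17,0],[2.14,-1.17,0],[2.14,-1.17,0],[2.14,-1.17,0],[2.14,-1.17,0],[2.14,-1.17,0],[2.14,-1.17,0],[0,0,0],[0,0,0],[0,0,0],[0,0,0]],"turn":[0,0,0,0,0,0,0,0,0,0,0,0,0,0]}'
python3 go.py 425.3 -322.4 82.5 189
python3 - <<'E'
from meas import *
im,d,c=grab('wrist','wr5.png')
r,W=measure(im,c,'bowl_large',thr=.28); print('wrist',np.round(r,1)); cv2.imwrite('pics/wr5w.png',W)
im,d,c=grab('top','top2.png')
for n,x,y,h in(('tray_large',602,171,51),('tray_small',618.8,-173.4,46)):
    r,V=measure(im,c,n,x=x,y=y,h=h); print(n,np.round(r,1)); W=np.hstack([W,V])
cv2.imwrite('pics/t2w.png',W)
E
```

```text
t: 16.95
eef_pos: [426.4, -322.1, 196.2]
tcp_rot: [3.141, -0.0, -2.983]
ft_force: [-0.4, -0.1, 0.0]
opening: 1.0
t 16.95 pos [ 426.4 -322.1  196.2] rpy [ 180.    -0.  -170.9] open 1.0 F [-0.4 -0.1  0. ]
turn 0.001 then tool dx,dy,dz cm [ 1.200e-01 -1.000e-02  1.137e+01]
wrist [ 425.9 -323.7   67.2   67.9   89.2]
tray_large [600.1 170.6  68.5  62.9  10.5]
tray_small [ 617.2 -170.7   44.8   43.5    8.9]
```

View pics/t2w.png

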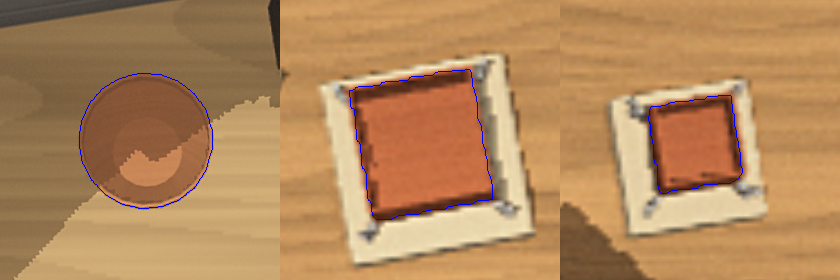

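View pics/wr5.png

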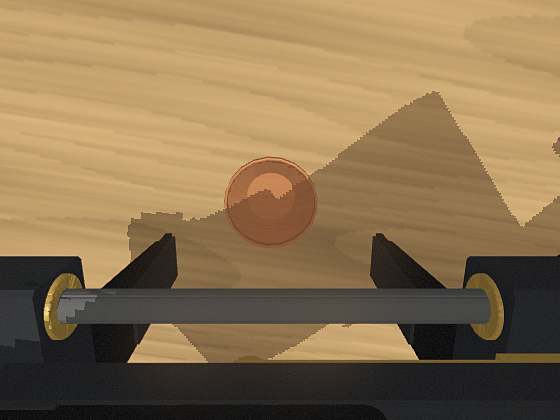

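Both trays are seated. The wrist view shows the large bowl centred at (271,201), matching the top view within 1.5 mm. I'll grasp it.

```bash
python3 go.py 425.8 -323.2 82.5 189; python3 -m inch '{"hand":[1,1,1,1,1,1,1,1,1],"delta_pos":[[0.07,-0.1,2.5],[0,0,2.5],[0,0,2.5],[0,0,2],[0,0,1.2],[0,0,0.7],[0,0,0],[0,0,0],[0,0,0]],"turn":[0,0,0,0,0,0,0,0,0]}'; python3 go.py 425.8 -323.2 82.5 189
```

```text
t 17.05 pos [ 426.3 -322.2  196.3] rpy [ 180.    -0.  -170.9] open 1.004 F [-0.6  0.7 -0.3]
turn 0.001 then tool dx,dy,dz cm [ 0.07 -0.09 11.38]
t: 17.95
eef_pos: [425.6, -323.9, 83.3]
tcp_rot: [-3.141, 0.001, -2.984]
ft_force: [-0.3, 0.3, 0.4]
opening: 0.998
t 17.95 pos [ 425.6 -323.9   83.3] rpy [-179.9    0.  -171. ] open 0.998 F [-0.3  0.3  0.4]
turn 0.0 then tool dx,dy,dz cm [-0.03  0.07  0.08]
```

```bash
python3 -m inch '{"hand":[0,0,0,0,0,0,0,0,0,0],"delta_pos":[[0,0,0.06],[0,0,0],[0,0,0],[0,0,0],[0,0,0],[0,0,0],[0,0,0],[0,0,0],[0,0,0],[0,0,0]],"turn":[0,0,0,0,0,0,0,0,0,0]}'; python3 go.py 725 310 165 189
```

```text
t: 18.95
eef_pos: [425.4, -323.7, 82.0]
tcp_rot: [-3.142, 0.0, -2.984]
ft_force: [-0.5, 1.0, 3.7]
opening: 0.713
t 18.95 pos [ 425.4 -323.7   82. ] rpy [-180.    0. -171.] open 0.713 F [-0.5  1.   3.7]
turn 0.0 then tool dx,dy,dz cm [-39.51  57.91  -8.3 ]
```

```bash
python3 -m inch '{"hand":[0,0,0,0,0],"delta_pos":[[0,0,-1],[0,0,-2],[0,0,-3],[0,0,-3],[0,0,-2]],"turn":[0,0,0,0,0]}'; python3 -m inch '{"hand":[0,0,0,0,0,0,0,0,0,0,0,0,0,0,0,0,0,0,0,0],"delta_pos":[[-1.97,2.89,0],[-1.97,2.89,0],[-1.97,2.89,0],[-1.97,2.89,0],[-1.97,2.89,0],[-1.97,2.89,0],[-1.97,2.89,0],[-1.97,2.89,0],[-1.97,2.89,0],[-1.97,2.89,0],[-1.97,2.89,0],[-1.97,2.89,0],[-1.97,2.89,0],[-1.97,2.89,0],[-1.97,2.89,0],[-1.97,2.89,0],[-1.97,2.89,0],[-1.97,2.89,0],[-1.97,2.89,0],[-1.97,2.89,0]],"turn":[0,0,0,0,0,0,0,0,0,0,0,0,0,0,0,0,0,0,0,0]}'; python3 -m inch '{"hand":[0,0,0,0,0],"delta_pos":[[0,0,0],[0,0,0],[0,0,0],[0,0,0],[0,0,0]],"turn":[0,0,0,0,0]}'
python3 go.py 626 310.2 170 189
python3 - <<'E'
from meas import *
im,d,c=grab('wrist','wr6.png')
r,W=measure(im,c,'trivet3_large'); print('wrist',np.round(r,1)); cv2.imwrite('pics/wr6w.png',np.hstack([W,cv2.resize(im,None,fx=.667,fy=.667)[:280]]))
E
```

```text
t: 19.45
eef_pos: [425.5, -323.7, 194.2]
tcp_rot: [-3.14, 0.001, -2.984]
ft_force: [0.5, -0.7, -1.3]
opening: 0.714
t: 21.45
eef_pos: [724.2, 310.2, 192.3]
tcp_rot: [-3.142, -0.0, -2.984]
ft_force: [1.1, -0.8, -0.8]
opening: 0.713
t: 21.95
eef_pos: [724.1, 307.9, 192.4]
tcp_rot: [3.142, 0.0, -2.985]
ft_force: [-0.4, -0.7, -0.1]
opening: 0.711
t 21.95 pos [724.1 307.9 192.4] rpy [ 180.    0. -171.] open 0.711 F [-0.4 -0.7 -0.1]
turn -0.001 then tool dx,dy,dz cm [9.65 1.76 2.24]
wrist [627.5 311.1  95.   95.1  63.7]
```

View pics/wr6w.png

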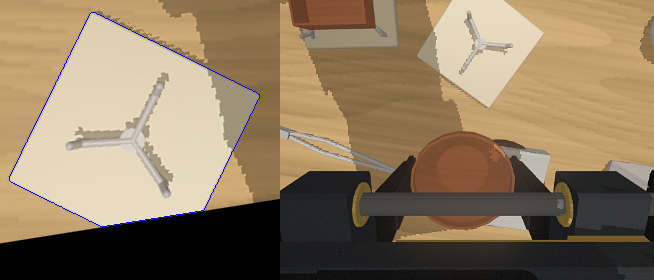

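```bash
python3 go.py 627 311 165 189; python3 -m inch '{"hand":[0,0,0,0,0,0,0,0,0],"delta_pos":[[2.4,0.3,0.6],[2.4,0.3,0.7],[2.4,0.3,0.7],[2.35,0.3,0.7],[0,0,0],[0,0,0],[0,0,0],[0,0,0],[0,0,0]],"turn":[0,0,0,0,0,0,0,0,0]}';python3 go.py 627 311 109 189
```

```text
t 22.0 pos [724.1 308.1 192.3] rpy [ 180.    0. -171.] open 0.711 F [ 0.  -0.3 -1.4]
turn -0.001 then tool dx,dy,dz cm [9.54 1.8  2.73]
t: 22.9
eef_pos: [628.3, 305.6, 164.9]
tcp_rot: [3.141, 0.0, -2.985]
ft_force: [-0.7, -0.6, -1.3]
opening: 0.712
t 22.9 pos [628.3 305.6 164.9] rpy [ 180.    0. -171.] open 0.712 F [-0.7 -0.6 -1.3]
turn -0.0 then tool dx,dy,dz cm [0.05 0.55 5.59]
```

```bash
python3 -m inch '{"hand":[0,0,0,0,0,0,0,0],"delta_pos":[[0.05,0.55,1],[0,0,1.2],[0,0,1.2],[0,0,0.6],[0,0,0],[0,0,0],[0,0,0],[0,0,0]],"turn":[0,0,0,0,0,0,0,0]}';python3 go.py 627 311 109 189
```

```text
t: 23.7
eef_pos: [626.6, 311.2, 125.5]
tcp_rot: [3.141, 0.001, -2.984]
ft_force: [-0.8, 0.8, -0.6]
opening: 0.713
t 23.7 pos [626.6 311.2 125.5] rpy [ 1.80e+02  1.00e-01 -1.71e+02] open 0.713 F [-0.8  0.8 -0.6]
turn 0.0 then tool dx,dy,dz cm [-0.03 -0.02  1.65]
```

```bash
python3 -m inch '{"hand":[0,0,0,0,0,0,0,0],"delta_pos":[[-0.03,0,0.5],[0,0,0.4],[0,0,0.3],[0,0,0.3],[0,0,0.2],[0,0,0],[0,0,0],[0,0,0]],"turn":[0,0,0,0,0,0,0,0]}';python3 go.py 627 311 108 189
python3 - <<'E'
from h import *
im,d,c=grab('scene'); cv2.imwrite('pics/s3.png',cv2.resize(im[200:340,260:450],None,fx=4,fy=4))
E
```

```text
t: 24.5
eef_pos: [626.8, 311.2, 108.0]
tcp_rot: [3.142, 0.0, -2.984]
ft_force: [0.5, 0.0, 1.5]
opening: 0.71
t 24.5 pos [626.8 311.2 108. ] rpy [ 180.    0. -171.] open 0.71 F [0.5 0.  1.5]
turn 0.0 then tool dx,dy,dz cm [-0.02 -0.02  0.  ]
```

View pics/s3.png

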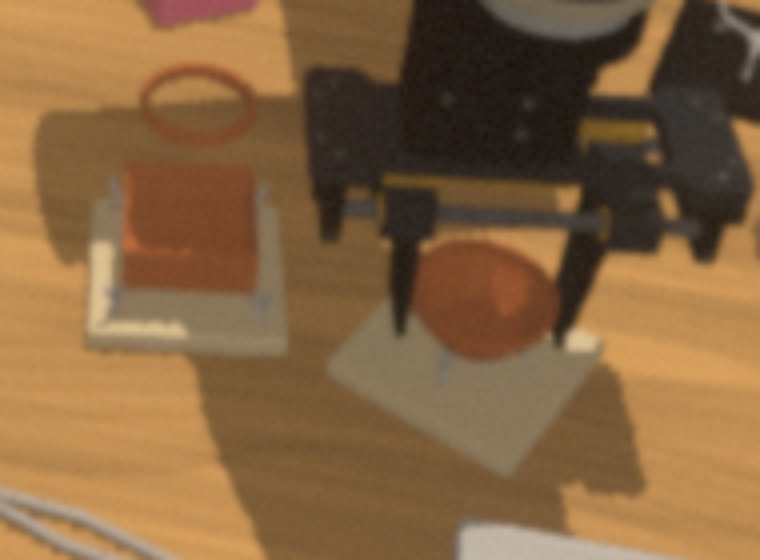

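```bash
python3 -m inch '{"hand":[0.74,0.8,0.9,0.95,0.95,0.95,0.95,0.95,0.95,0.95,0.95],"delta_pos":[[0,0,0],[0,0,0],[0,0,0],[0,0,0],[0,0,0],[0,0,-1],[0,0,-3],[0,0,-4],[0,0,-2],[0,0,0],[0,0,0]],"turn":[0,0,0,0,0,0,0,0,0,0,0]}';python3 go.py 465 307.5 200 189
python3 - <<'E'
from h import *
im,d,c=grab('scene'); cv2.imwrite('pics/s4.png',cv2.resize(im[200:340,260:450],None,fx=4,fy=4))
E
```

```text
t: 25.65
eef_pos: [626.6, 311.1, 208.3]
tcp_rot: [3.141, 0.001, -2.984]
ft_force: [-0.6, -0.3, 0.6]
opening: 0.949
t 25.65 pos [626.6 311.1 208.3] rpy [ 180.    0. -171.] open 0.949 F [-0.6 -0.3  0.6]
turn 0.0 then tool dx,dy,dz cm [16.02  2.17  0.83]
```

View pics/s4.png

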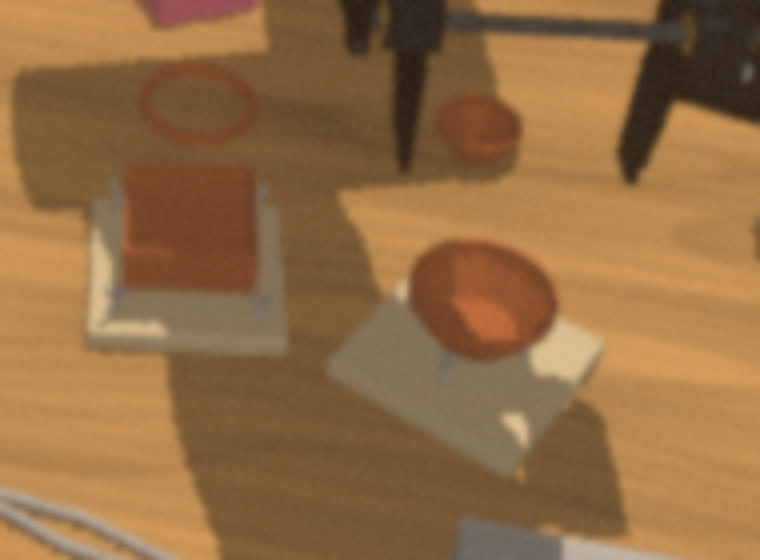

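The large bowl at crop (483,298) looks level and centred on its tile. Next is the small bowl.

```bash
python3 -m inch '{"hand":[0.95,0.95,0.95,0.95,0.95,0.95,0.95,0.95,0.95,0.95,0.95,0.95],"delta_pos":[[2,0.27,0],[2,0.27,0],[2,0.27,0],[2,0.27,0],[2,0.27,0],[2,0.27,0],[2,0.27,0],[2,0.27,0],[0,0,0],[0,0,0],[0,0,0],[0,0,0]],"turn":[0,0,0,0,0,0,0,0,0,0,0,0]}';python3 go.py 465 308.4 81 189
python3 - <<'E'
from meas import *
im,d,c=grab('wrist','wr7.png')
r,W=measure(im,c,'bowl_small',thr=.28); print('wrist',np.round(r,1)); cv2.imwrite('pics/wr7w.png',np.hstack([W,cv2.resize(im,None,fx=.667,fy=.667)[:280]]))
im,d,c=grab('top','top3.png')
r,V=measure(im,c,'bowl_large',x=627,y=311,h=53); print('bl',np.round(r,1)); cv2.imwrite('pics/t3.png',V)
C=cloud(c,d); x,y=r[:2]
R=np.hypot(C[...,0]-x,C[...,1]-y); m=(R<36)&(C[...,2]>42); P=C[m]
A=np.c_[P[:,:2]-[x,y],np.ones(len(P))]; print('rim n,plane',len(P),np.linalg.lstsq(A,P[:,2],rcond=None)[0])
E
```

```text
t: 26.9
eef_pos: [466.1, 307.4, 207.6]
tcp_rot: [3.142, -0.0, -2.985]
ft_force: [0.6, 0.7, 0.1]
opening: 0.951
t 26.9 pos [466.1 307.4 207.6] rpy [ 180.   -0. -171.] open 0.951 F [0.6 0.7 0.1]
turn -0.0 then tool dx,dy,dz cm [ 0.09  0.12 12.66]
wrist [465.6 309.6  45.3  46.2  10.8]
bl [626.  310.7  65.3  67.5  28.2]
rim n,plane 217 [-1.36292352e-02 -2.99057870e-03  4.86519908e+01]
```

View pics/wr7w.png

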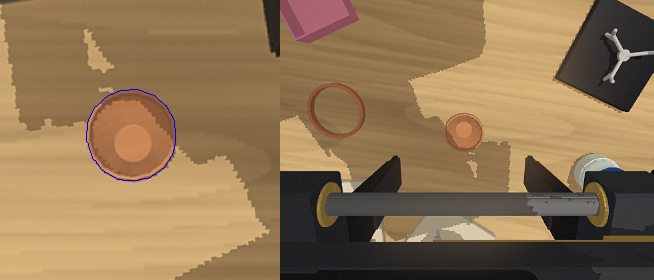

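View pics/t3.png

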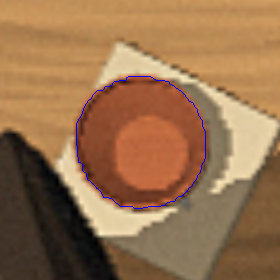

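```bash
python3 - <<'E'
from meas import *
z=np.load('top0.npz');c=viewer.get_calibration('top');C=cloud(c,z['d'])
for lo in ((180,205,80,115),(140,168,70,105)):
    B=C[lo[0]:lo[1],lo[2]:lo[3]].reshape(-1,3); B=B[B[:,2]>20]; print(len(B),B.min(0).round(),B.max(0).round(),np.percentile(B[:,2],95))
E
python3 go.py 465.5 309.3 81 189
```

```text
456 [316.  50.  20.] [ 517.  501. 1211.] 60.604772634097685
463 [316.  50.  20.] [ 601.  530. 1211.] 60.77618282014814
t 27.0 pos [465.8 307.3 207.7] rpy [ 180.   -0. -171.] open 0.952 F [-0.3  0.3  0.1]
turn -0.0 then tool dx,dy,dz cm [ 0.    0.2  12.67]
```

```bash
python3 -m inch '{"hand":[0.75,0.75,0.75,0.75,0.75,0.75,0.75,0.75,0.75,0,0,0,0,0,0,0,0,0,0],"delta_pos":[[0,0.2,2.5],[0,0,2.5],[0,0,2.5],[0,0,2.5],[0,0,1.5],[0,0,0.8],[0,0,0.35],[0,0,0],[0,0,0],[0,0,0],[0,0,0],[0,0,0],[0,0,0],[0,0,0],[0,0,0],[0,0,0],[0,0,0],[0,0,0],[0,0,0]],"turn":[0,0,0,0,0,0,0,0,0,0,0,0,0,0,0,0,0,0,0]}'; python3 go.py 722 -8 200 189
```

```text
t: 28.9
eef_pos: [465.1, 309.5, 81.6]
tcp_rot: [3.141, 0.0, -2.984]
ft_force: [-1.2, -1.2, 5.0]
opening: 0.475
t 28.9 pos [465.1 309.5  81.6] rpy [ 180.    0. -171.] open 0.475 F [-1.2 -1.2  5. ]
turn 0.0 then tool dx,dy,dz cm [-20.41 -35.37 -11.84]
```

```bash
python3 -m inch '{"hand":[0,0,0,0,0,0,0,0,0,0,0,0,0,0,0,0,0,0,0],"delta_pos":[[0,0,-1],[0,0,-2],[0,0,-3],[0,0,-3],[0,0,-2],[-1.46,-2.53,0],[-1.46,-2.53,0],[-1.46,-2.53,0],[-1.46,-2.53,0],[-1.46,-2.53,0],[-1.46,-2.53,0],[-1.46,-2.53,0],[-1.46,-2.53,0],[-1.46,-2.53,0],[-1.46,-2.53,0],[-1.46,-2.53,0],[-1.46,-2.53,0],[-1.46,-2.53,0],[-1.46,-2.53,0]],"turn":[0,0,0,0,0,0,0,0,0,0,0,0,0,0,0,0,0,0,0]}'; python3 -m inch '{"hand":[0,0,0,0,0],"delta_pos":[[0,0,0],[0,0,0],[0,0,0],[0,0,0],[0,0,0]],"turn":[0,0,0,0,0]}'
python3 go.py 613 -7.6 170 189
python3 - <<'E'
from meas import *
im,d,c=grab('wrist','wr8.png')
r,W=measure(im,c,'trivet3_small'); print('wrist',np.round(r,1))
H=warp(im,c,29,612-70,612+70,-9-70,-9+70)
cv2.imwrite('pics/wr8w.png',np.hstack([W,H,cv2.resize(im,None,fx=.667,fy=.667)[:280]])[:, :800])
E
```

```text
t: 30.8
eef_pos: [722.8, -9.4, 191.8]
tcp_rot: [3.141, -0.0, -2.984]
ft_force: [0.4, 0.0, -0.8]
opening: 0.475
t: 31.3
eef_pos: [722.1, -7.6, 191.7]
tcp_rot: [3.141, 0.0, -2.984]
ft_force: [0.0, -0.5, -0.8]
opening: 0.474
t 31.3 pos [722.1  -7.6 191.7] rpy [ 180.     0.  -170.9] open 0.474 F [ 0.  -0.5 -0.8]
turn 0.001 then tool dx,dy,dz cm [10.78  1.71  2.17]
wrist [614.8  -8.   71.4  71.4  62.1]
```

View pics/wr8w.png

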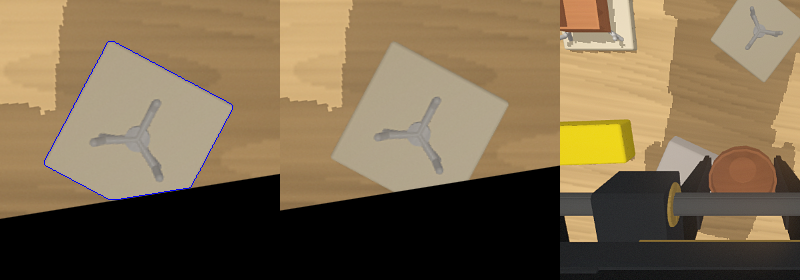

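```bash
python3 go.py 614 -7.8 126 189; python3 -m inch '{"hand":[0,0,0,0,0,0,0,0,0,0,0],"delta_pos":[[2.14,0.34,0.5],[2.14,0.34,0.5],[2.13,0.34,0.5],[2.13,0.34,0.7],[2.13,0.34,0.8],[0,0,1.2],[0,0,1.2],[0,0,1.1],[0,0,0],[0,0,0],[0,0,0]],"turn":[0,0,0,0,0,0,0,0,0,0,0]}';python3 go.py 614 -7.8 107.6 189
```

```text
t 31.35 pos [722.2  -7.8 191.7] rpy [ 180.     0.  -170.9] open 0.475 F [ 0.5  0.8 -0.4]
turn 0.001 then tool dx,dy,dz cm [10.68  1.69  6.57]
t: 32.45
eef_pos: [614.7, -8.3, 126.6]
tcp_rot: [-3.142, 0.001, -2.984]
ft_force: [-0.4, -0.7, -0.4]
opening: 0.475
t 32.45 pos [614.7  -8.3 126.6] rpy [-180.    0. -171.] open 0.475 F [-0.4 -0.7 -0.4]
turn 0.0 then tool dx,dy,dz cm [0.06 0.06 1.9 ]
```

```bash
python3 -m inch '{"hand":[0,0,0,0,0,0,0,0],"delta_pos":[[0.05,0.05,0.6],[0,0,0.4],[0,0,0.3],[0,0,0.3],[0,0,0.2],[0,0,0.1],[0,0,0],[0,0,0]],"turn":[0,0,0,0,0,0,0,0]}';python3 go.py 614 -7.8 107.6 189
```

```text
t: 33.25
eef_pos: [613.8, -7.9, 107.6]
tcp_rot: [3.142, 0.0, -2.984]
ft_force: [-0.5, 0.1, 3.2]
opening: 0.475
t 33.25 pos [613.8  -7.9 107.6] rpy [ 180.    0. -171.] open 0.475 F [-0.5  0.1  3.2]
turn 0.0 then tool dx,dy,dz cm [-0.02  0.01  0.  ]
```

```bash
python3 -m inch '{"hand":[0.5,0.55,0.65,0.7,0.7,0.7,0.7,0.7,0.7,0.7,0.7],"delta_pos":[[0,0,0],[0,0,0],[0,0,0],[0,0,0],[0,0,0],[0,0,-1],[0,0,-3],[0,0,-4],[0,0,-4],[0,0,-3],[0,0,0]],"turn":[0,0,0,0,0,0,0,0,0,0,0]}';python3 go.py 300 560 260 189
```

```text
t: 34.35
eef_pos: [614.7, -8.0, 262.6]
tcp_rot: [-3.14, 0.007, -2.984]
ft_force: [0.6, 0.5, -1.1]
opening: 0.704
t 34.35 pos [614.7  -8.  262.6] rpy [-179.9    0.4 -171. ] open 0.704 F [ 0.6  0.5 -1.1]
turn 0.0 then tool dx,dy,dz cm [22.2  61.02  0.26]
```

```bash
python3 -m inch '{"hand":[1,1,1,1,1,1,1,1,1,1,1,1,1,1,1,1,1,1,1,1],"delta_pos":[[1.11,3.05,0],[1.11,3.05,0],[1.11,3.05,0],[1.11,3.05,0],[1.11,3.05,0],[1.11,3.05,0],[1.11,3.05,0],[1.11,3.05,0],[1.11,3.05,0],[1.11,3.05,0],[1.11,3.05,0],[1.11,3.05,0],[1.11,3.05,0],[1.11,3.05,0],[1.11,3.05,0],[1.11,3.05,0],[1.11,3.05,0],[1.11,3.05,0],[1.11,3.05,0],[1.11,3.05,0]],"turn":[0,0,0,0,0,0,0,0,0,0,0,0,0,0,0,0,0,0,0,0]}'
python3 - <<'E'
from meas import *
im,d,c=grab('top','top4.png'); C=cloud(c,d); Ws=[]
for n,tr,h in(('bowl_large','trivet3_large',53),('bowl_small','trivet3_small',48),('tray_large','trivet4_large',51),('tray_small','trivet4_small',46)):
    x,y,_=OBJ[tr]; r,W=measure(im,c,n,x=x,y=y,h=h); Ws.append(cv2.resize(W,(200,200)))
    R=np.hypot(C[...,0]-r[0],C[...,1]-r[1]); m=(R<r[2]/2+2)&(C[...,2]>h-14); P=C[m]
    A=np.c_[P[:,:2]-r[:2],np.ones(len(P))]
    print(n,np.round(r,1),'plane',len(P),np.linalg.lstsq(A,P[:,2],rcond=None)[0].round(3))
cv2.imwrite('pics/t4.png',np.hstack(Ws))
z=np.load('top0.npz')['im']
for n,u,v in(('bangle',240,208),('sifter',447,157)):
    t=z[v-22:v+22,u-22:u+22]; k=im[v-35:v+35,u-35:u+35]; q=cv2.matchTemplate(k,t,cv2.TM_CCOEFF_NORMED); print(n,cv2.minMaxLoc(q)[1],np.array(cv2.minMaxLoc(q)[3])-13)
im,d,c=grab('scene'); cv2.imwrite('pics/s5.png',cv2.resize(im[140:340,60:450],None,fx=2,fy=2))
E
```

```text
t: 36.35
eef_pos: [298.0, 560.7, 257.2]
tcp_rot: [-3.141, -0.0, -2.984]
ft_force: [0.6, -0.4, 0.6]
opening: 0.999
bowl_large [626.1 310.8  65.5  67.8  32.4] plane 290 [-2.700e-02 -3.500e-02  4.682e+01]
bowl_small [612.8  -7.4  44.   45.    8.6] plane 191 [-5.1000e-02  1.7000e-02  4.1374e+01]
tray_large [600.1 170.5  68.6  63.4  10.5] plane 117 [-2.9000e-02 -2.0000e-02  4.7709e+01]
tray_small [ 617.1 -171.    45.1   43.8    8.7] plane 110 [-1.0000e-02  9.0000e-03  4.0887e+01]
bangle 0.9637264609336853 [0 0]
sifter 0.9788723587989807 [0 0]
```

View pics/t4.png

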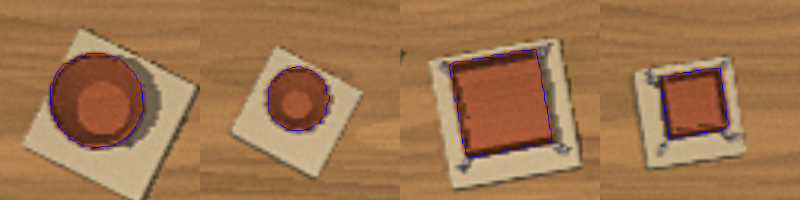

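View pics/s5.png

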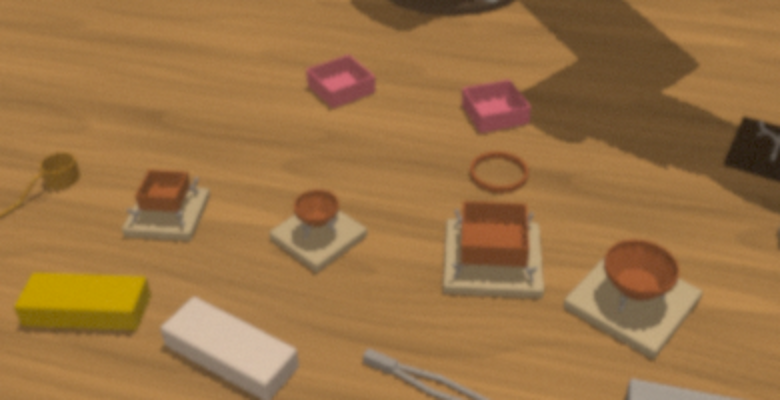

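```bash
python3 - <<'E'
from h import *
ticket.job_done(); print(env.state()['t'])
E
```

```text
the job is handed in; nothing more can be done
the job is handed in; nothing more can be done
```

All four copper dishes are on their matching trivets, open side up, and the job is handed in at about 37 s of the 109 s allowed. I left the pink trays and the black trivet alone.

| Dish | Offset from trivet centre in the last top picture |
|---|---|
| Large bowl | about 1 mm |
| Small bowl | below 1 mm |
| Large tray | about 2 mm, corners within 1 degree of the arms |
| Small tray | about 3 mm, corners within 1 degree of the arms |

- **Level:** the slope I fitted to the depth readings is about 3 degrees or less for every dish. It is noisy and it mixes rim and wall points.
- **Height:** I did not measure seated height separately in the pictures. The release heights were within about 1 mm of seated, except the large tray, which I let go within about 2 mm. Both cameras show all four sitting down on the arms.
- **Bangle and sifter:** they show no shift in the top picture (0 pixels, at about 2 mm per pixel).
- **Disagreement:** the top and wrist cameras differed by 1–2 mm on where the trivets are. I used the wrist readings to place the two bowls.

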